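Disinfect a specimen clamp: load, spray, shut the lid

TASK

Disinfect the specimen clamp: set it down gently, flat with its grip block upwards, in the empty bay of the open steel box, the bay nearest the pump bottle, and let go of it. Then press the bottle's pump cap all the way down and let it spring back, and after that shut the lid of the box fully. Spray only while the clamp is in the box and the lid is still wide open, and leave the other loose things where they are.

Things in the scene. Friction and masses are not known exactly. Their poses are not given: they have to be found in the camera images.
- clamp: specimen clamp, bare aluminium, loose, 0.2 kg: a flat bar 110 (x) x 26 (y) x 12 mm high; on its middle a grip block 30 (x) x 18 (y) mm that rises from 12 to 46 mm, to be pinched across its 18 mm; a steel thumbscrew (16 mm diameter, top at 22 mm) near each end, at x = +-42 mm. Origin: centre of the underside; x along the bar, z up.
- box: open steel box, fixed, 160 (x) x 190 (y) x 65 mm high, walls, floor and divider 5 mm; one divider as high as the walls splits it into two bays side by side in y, each 150 x 87.5 mm inside: the one at +y, next to the pump bottle, is empty, the one at -y holds a jar. Origin: centre of the underside; z up.
- bay (a point): centre of the inner floor of the empty bay, 5 mm above the box's underside; axes as the box's: the bay is 150 mm long in x, 87.5 mm wide in y, 60 mm deep
- lid (a joint): angle of the box's lid: 0 = shut flat on the rim, grows as it opens, about 1.6 = upright, at most 1.9. The lid is an aluminium plate 160 x 192 x 4 mm with a 50 mm wide tongue that sticks out 13 mm past the middle of its free edge, hinged along the box's -y rim; a stiff hinge (about 0.25 N m) holds it at any angle.
- lid_hinge (a point): middle of the hinge line, in the plane of the lid's underside; its x axis is the hinge line (along the box's x), its y axis points along the lid to the free edge, its z axis out of the lid's outer face (up when shut)
- lid_edge (a point): middle of the lid's free edge, on its outer face, 192 mm from the hinge line; same axes as lid_hinge
- bottle: white pump spray bottle, 60 mm diameter, held fixed in a bench clamp with a 90 x 90 mm foot plate and a thin post behind it (+y side, 108 mm high), beside the box's +y side; the shoulder starts at 113 mm, a grey collar 34 mm in diameter tops out at 156 mm. Origin: centre of the underside of the plate; its -y axis points to the box.
- cap_top (a point): centre of the top of the bottle's sprung pump cap, 192 mm above the table when up: a white disc 34 mm in diameter, 18 mm high, with a thin spout that points to the box (-y)
- cap (a joint): travel of the pump cap in m: 0 = up, 0.012 = all the way down (about 3 N to start, 8 N at the bottom); springs back
- spacer: bystander, loose: a flat aluminium bar like the clamp's (110 x 26 x 12 mm, same two thumbscrews) but with no grip block. Origin: centre of the underside.
- weight: bystander, loose: round steel weight with a neck and head, 42 mm diameter, 50 mm high. Origin: centre of the underside.
- jar: bystander, loose: small amber jar, 40 mm diameter, 42 mm high, standing in the -y bay of the box; it may stay there under the lid. Origin: centre of the underside.
- screwtop: bystander, loose: white bottle with a plain screw cap and no spout, 60 mm diameter, 120 mm high, beyond the box. Origin: centre of the underside.
- beaker: bystander, loose: glass beaker, 70 mm diameter, 90 mm high. Origin: centre of the underside.
There are look-alikes about, which are no part of the job. Leave any pink look-alike of the bottle alone. Leave any pink look-alike of the clamp alone.

How it is judged:
On the way, in this order (a step that is already met when the one before it is completed fails the run):
1. the clamp lies flat in the empty bay, let go, the lid still open (x of clamp in the frame of bay between -0.03 and 0.03 m and y of clamp in the frame of bay between -0.04 and 0.04 m and z of clamp in the frame of bay below 0.006 m and angle between clamp's own z axis and vertical below 0.1 rad and contact force between the fingers and clamp below 0.1 N and linear speed of clamp below 0.02 m/s and value of joint lid above 1 rad), for 0.2 s.
2. the pump cap is pressed all the way down (10 mm or more), with the clamp in the bay and the lid open (x of clamp in the frame of bay between -0.03 and 0.03 m and y of clamp in the frame of bay between -0.04 and 0.04 m and z of clamp in the frame of bay below 0.006 m and angle between clamp's own z axis and vertical below 0.1 rad and value of joint cap above 0.01 m and value of joint lid above 1 rad), for 0.1 s.
3. the pump cap is up again, the lid still open (value of joint cap below 0.002 m and value of joint lid above 1 rad), for 0.1 s.
At the end, for the whole second after the job is handed in: The clamp lies at rest, flat (within 0.1 rad, underside within 6 mm of the floor) in the bay nearest the pump bottle; the lid is shut (under 0.05 rad); the pump cap is up (under 2 mm of travel) (x of clamp in the frame of bay between -0.03 and 0.03 m and y of clamp in the frame of bay between -0.04 and 0.04 m and z of clamp in the frame of bay below 0.006 m and angle between clamp's own z axis and vertical below 0.1 rad and value of joint lid below 0.05 rad and value of joint cap below 0.002 m and linear speed of clamp below 0.02 m/s); the robot touches nothing.
It fails at once if pump pressed half down or more while the clamp is not in the bay or the lid is less than 1 rad open (value of joint cap above 0.006 m and not (x of clamp in the frame of bay between -0.03 and 0.03 m and y of clamp in the frame of bay between -0.04 and 0.04 m and z of clamp in the frame of bay below 0.006 m and angle between clamp's own z axis and vertical below 0.1 rad and value of joint lid above 1 rad)).
It fails at once if the clamp is dropped (falls free faster than 0.7 m/s) (linear speed of clamp above 0.7 m/s and contact force between the fingers and clamp below 0.1 N).
It fails at once if a loose bystander (flat bar, steel weight, amber jar, screw-top bottle, beaker) is moved more than 30 mm or tipped over (distance of any of spacer, weight, jar, screwtop, beaker from where it was at the start of the episode above 0.03 m or angle between any of spacer, weight, jar, screwtop, beaker's own z axis and vertical above 0.5 rad).
It also fails if it takes over 72 s, if anything falls off the work surface, if the arm or the gripper's body presses on something with over 40 N, if the wrist force passes 120 N, or if a joint passes its speed limit or range.

ROBOT

A 7-joint arm with a two-finger parallel gripper is mounted at the origin on the work surface. World frame = base frame: x ahead of the robot, y to its left, z up, the work surface at z = 0. Lengths are in m, angles in rad, forces in N, time in s.
With the tool pointing down it reaches from about 0.4 to 0.85 m from the base axis. Payload 10.4 kg.
Tool frame: the origin (TCP) lies on the centre line of the jaws, within the pads' length; the fingertips stand 11 mm ahead of it and the grasp point (between the pads) lies 8 mm behind it; z points along the fingers, y is the line along which they close (so a half turn about z gives the same grasp; the last joint's range is limited). The gripper opens to 87 mm and grips with 3 to 60 N. Pads are 19 mm wide; open, the fingers measure 117 mm over their backs; the gripper's body (75 mm by 190 mm) begins 51 mm behind the grasp point.
Start: joints at [1.169, 0.332, -0.065, 1.46, 0.022, 1.35, -0.088], TCP at [0.231, -0.581, 0.234] pointing down, gripper open.
Joint ranges: [-2.6, 2.6], [-0.5, 2.12], [-1.47, 1.34], [0.16, 2.42], [-1.27, 4.41], [0.06, 2.06], [-2.6, 2.6]. Speed limits (rad/s): [2.22, 2.22, 2.79, 2.79, 3.14, 3.14, 3.14].

INTERFACE

Orientations are given as a unit quaternion [x, y, z, w].
In Python, from bench import r gives the robot as it stands.
- The arm moves only by the shell command python3 -m pendant 'ROWS' [OPENING] [FORCE]. ROWS is JSON, a list of rows, each a list of 4 numbers: the shift along the tool's x, y, z in m, then the turn about the tool's z in rad. A call has 1 to 8 rows; each row shifts and turns the commanded pose from where the row before left it, along the tool's axes as they then stand; what a row does not reach is not made up. A row lasts 1/12 s, in which the tool goes at most 41.7 mm and 7.16 degrees, less where a joint would pass 70% of its speed; a pose out of reach is approached as far as the arm can. A call with a gripper value outside its range is refused whole. OPENING is the opening, from 0 (shut) to 1 (fully open), set as the call begins (- or left out, the last holds). The fingers move at their own pace and stop on an object; FORCE is the grip in N (left out, the last holds). Time passes only in rows, so rows that do not move let the fingers close. It gives the time, the measured TCP pose, the force, the opening and the grip force at its end, in the units of the state.
- r.read_state(): the state, without advancing time (a new reading comes with each control period).
- r.camera(name): name is "scene" or "top" or "wrist"; returns a dict with "img" (480x640x3 uint8, red, green, blue), "camera_matrix" (3x3 intrinsics, pixels), "dist_coeffs" ([k1, k2, p1, p2, k3] as OpenCV has them; the pictures are not rectified), "xyz" and "attitude" of the camera in the world. Camera axes: x right, y down, z forward; pixel columns grow to the right and rows downward; lengths in m; the calibration is good to about 2 mm. A picture is of the moment at which its call begins. There is no depth.
- r.close_job(): hands the job in; it is judged then, once.
Trained networks look in the newest picture that a camera, given by its name, has taken for a name from the list of things; names that differ only in an ending like _2 or _b are one class to them, and where a whole thing is asked for, a point or a joint stands for the part that bears it (a point fixed in the world has none). Each returns a list of dicts, best first, with "score" (0 to 1); they miss things now and then, are a little off and sometimes report something else, mostly with a low value. They report only what shows in the picture. A call takes as long as a camera call. They do not tell look-alikes from the thing itself.
- r.outline_of(thing, camera): "mask" (480x640 bool, what is visible of it) and "bbox" ([centre column, centre row, width, height] in pixels, round what is visible of it).
The state is a dict: "time": time; "joint_positions": joint angles; "joint_vel": joint speeds; "joint_torque": joint torques, N m; "ee_pos": TCP position; "eef_rot": TCP orientation; "ft_force": force on the tool from outside, world axes, zero at the start; "torque": the same for the moment, N m; "width": finger opening in m; "grip_force": force on a finger pad.
Only numpy, scipy, OpenCV 4.12 (cv2) and the standard library are available. Lean on these libraries where they do the work, as an engineer would, in place of code of your own. Each camera call takes 0.05 s, during which the arm holds its last target. There are 200 camera calls.

## Working session

There is one attempt and no reset: what is moved stays moved. The work goes in short steps, Python scripts to look and compute and a shell command to move; the robot and the scene stay as the last step left them, time stands still between calls to the robot, and variables do not carry over. Pictures are saved under pics/ and viewed, at most 10 in all, crops included, and the job is handed in when it is done.

```bash
ls; mkdir -p pics
cat > h.py <<'E'
import numpy as np, cv2
from scipy.spatial.transform import Rotation as R
from bench import r
def cam(n):
    return r.camera(n)
def ray(c,u,v):
    p=cv2.undistortPoints(np.array([[[u,v]]],float),np.array(c['camera_matrix'],float),np.array(c['dist_coeffs'],float))[0,0]
    d=R.from_quat(c['attitude']).apply([p[0],p[1],1]) if np.size(c['attitude'])==4 else np.array(c['attitude'])@[p[0],p[1],1]
    return np.array(c['xyz'],float),d
def onz(c,u,v,z):
    o,d=ray(c,u,v); return o+d*(z-o[2])/d[2]
def proj(c,P):
    q=R.from_quat(c['attitude']); 
    rv=q.inv().as_rotvec(); t=-q.inv().apply(c['xyz'])
    return cv2.projectPoints(np.atleast_2d(np.array(P,float)),rv,t,np.array(c['camera_matrix'],float),np.array(c['dist_coeffs'],float))[0][:,0]
E
python3 - <<'E'
from h import *
for n in ['scene','top']:
    c=cam(n); cv2.imwrite(f'pics/{n}0.png',c['img'][:,:,::-1]); print(n,c['xyz'],c['attitude'])
    for t in ['clamp','box','bottle','cap','lid','spacer','weight','jar','screwtop','beaker']:
        for o in r.outline_of(t,n): print(t,round(o['score'],2),np.round(o['bbox']),np.round(onz(c,*o['bbox'][:2],0.03),3))
E
```

```text
pics
scene [ 1.20641227 -0.21822685  1.10055272] [ 0.75043514  0.5908298  -0.1840381  -0.23215775]
clamp 0.74 [215. 367.  50.  20.] [ 0.765 -0.34   0.03 ]
box 0.84 [359. 236. 101.  83.] [0.51  0.055 0.03 ]
bottle 0.81 [403. 166.  43.  63.] [0.31  0.237 0.03 ]
bottle 0.7 [344. 249.  18.  24.] [0.537 0.007 0.03 ]
bottle 0.6 [426. 221.  51.  71.] [0.503 0.235 0.03 ]
bottle 0.28 [295. 314.  26.  42.] [ 0.682 -0.147  0.03 ]
cap 0.7 [403. 144.  29.  18.] [0.229 0.266 0.03 ]
cap 0.54 [434. 195.  26.  17.] [0.429 0.285 0.03 ]
lid 0.69 [316. 216.  22.  76.] [ 0.423 -0.037  0.03 ]
spacer 0.96 [176. 285.  32.  34.] [ 0.542 -0.404  0.03 ]
weight 0.72 [345. 250.  20.  25.] [0.539 0.008 0.03 ]
weight 0.71 [233. 240.  16.  17.] [ 0.446 -0.256  0.03 ]
jar 0.79 [345. 250.  19.  20.] [0.54  0.009 0.03 ]
jar 0.73 [316. 208.  20.  90.] [ 0.399 -0.03   0.03 ]
screwtop 0.61 [404. 303.  29.  43.] [0.714 0.104 0.03 ]
beaker 0.77 [294. 316.  31.  41.] [ 0.686 -0.15   0.03 ]
top [ 0.46378384 -0.06973401  0.98811963] [-0.70044956  0.71075349 -0.04079345  0.05035657]
clamp 0.9 [429. 225.  25.  59.] [ 0.617 -0.258  0.03 ]
clamp 0.63 [464. 160.  51.  19.] [ 0.746 -0.333  0.03 ]
box 0.59 [276. 271. 119. 108.] [0.53  0.042 0.03 ]
bottle 0.7 [179. 361.  73.  54.] [0.362 0.226 0.03 ]
cap 0.93 [160. 265.  36.  21.] [0.545 0.268 0.03 ]
cap 0.93 [165. 372.  44.  22.] [0.343 0.252 0.03 ]
lid 0.75 [325. 272.  18. 105.] [ 0.526 -0.053  0.03 ]
spacer 0.58 [506. 272.  34.  56.] [ 0.522 -0.401  0.03 ]
weight 0.81 [432. 318.  20.  23.] [ 0.436 -0.258  0.03 ]
jar 0.71 [292. 270.  22.  19.] [0.531 0.012 0.03 ]
jar 0.61 [277. 270. 121. 107.] [0.531 0.04  0.03 ]
screwtop 0.92 [245. 177.  36.  37.] [0.718 0.103 0.03 ]
screwtop 0.72 [278. 272. 119. 106.] [0.528 0.039 0.03 ]
beaker 0.57 [373. 183.  37.  44.] [ 0.702 -0.152  0.03 ]
```

View pics/scene0.png

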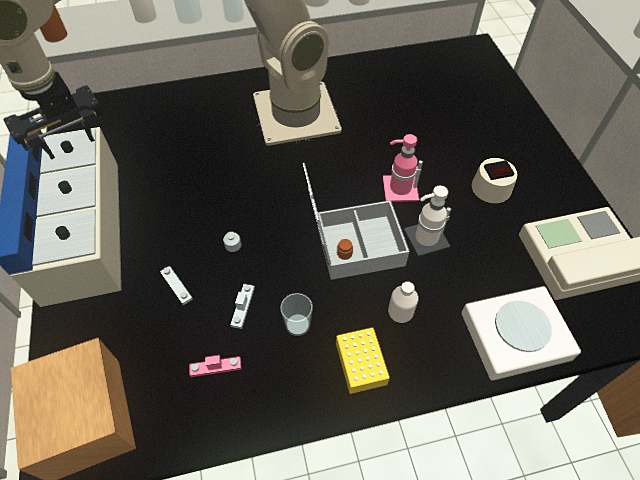

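View pics/top0.png

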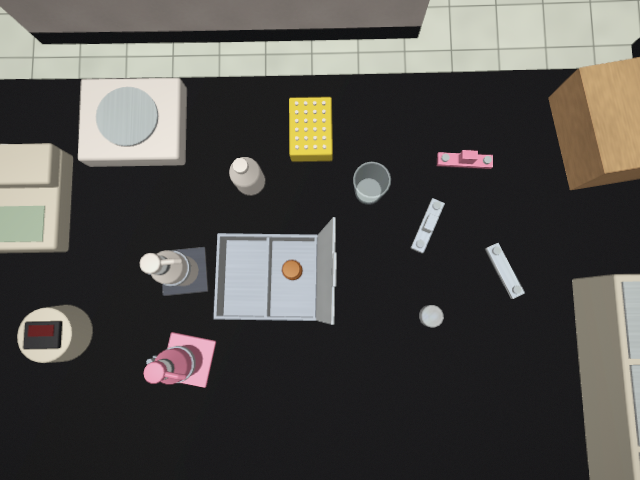

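Clamp candidates in the top view: (429,225) is bare aluminium with a grip block, so it fits. (505,271) is a bar without a block (spacer), and (465,160) is pink. Bottle candidates: white with a spout beside the box at (170,268), which fits. (175,365) is pink, and (247,176) is the screw-top. I'll measure these and confirm them in one crop.

Run:
```python
from h import *
c=cam('top'); im=c['img'][:,:,::-1]
a=cv2.resize(im[190:260,395:540],None,fx=4,fy=4,interpolation=cv2.INTER_CUBIC); b=cv2.resize(im[210:340,140:350],None,fx=2.76,fy=2.2,interpolation=cv2.INTER_CUBIC)[:, :580]
cv2.imwrite('pics/crop1.png',np.vstack([a,np.pad(b,((0,0),(0,580-b.shape[1]),(0,0)))]))
for t,z in [('clamp',.012),('spacer',.012),('cap',.185),('jar',.04)]:
  for o in r.outline_of(t,'top'):
    u=np.argwhere(o['mask'])[:,::-1].astype(np.float32)
    p=np.array([onz(c,*x,z)[:2] for x in u],np.float32)
    q=cv2.minAreaRect(p); bx=cv2.boxPoints(q); print(t,round(o['score'],2),np.round(q[0],4),np.round(q[1],3),round(q[2],1))
s=r.read_state(); print(s['ee_pos'],R.from_quat(s['eef_rot']).as_matrix().round(3),s['joint_positions'])
for u in [(218,235),(215,319),(316,319),(318,236)]: print('rim',u,onz(c,*u,.065).round(3))
print('lid edge',[onz(c,*u,.257).round(3) for u in [(335,220),(334,323)]])
s2=cam('scene')
# two-view triangulation of cap top
from scipy.optimize import least_squares
```

```text
clamp 0.97 [ 0.6194 -0.2577] [0.029 0.112] 64.7
clamp 0.6 [ 0.7549 -0.3389] [0.111 0.036] 85.5
spacer 0.87 [ 0.5268 -0.4056] [0.113 0.031] 24.0
spacer 0.74 [0.5532 0.275 ] [0.08 0.04] 89.1
cap 0.92 [0.3629 0.2   ] [0.067 0.032] 89.0
cap 0.74 [0.5365 0.213 ] [0.067 0.031] 89.1
cap 0.53 [ 0.5159 -0.3464] [0.092 0.026] 22.8
jar 0.58 [0.5322 0.0099] [0.039 0.041] 89.6
jar 0.38 [ 0.7038 -0.1439] [0.07  0.081] 44.6
[ 0.23115005 -0.58069445  0.23356991] [[ 0.929  0.37   0.   ]
 [ 0.37  -0.929 -0.   ]
 [ 0.     0.    -1.   ]] [ 1.16935828  0.33219857 -0.06465169  1.46011334  0.02157794  1.34991775
 -0.08849945]
rim (218, 235) [0.598 0.148 0.065]
rim (215, 319) [0.441 0.151 0.065]
rim (316, 319) [ 0.438 -0.036  0.065]
rim (318, 236) [ 0.593 -0.042  0.065]
lid edge [array([ 0.59 , -0.073,  0.257]), array([ 0.437, -0.069,  0.257])]
```

View pics/crop1.png

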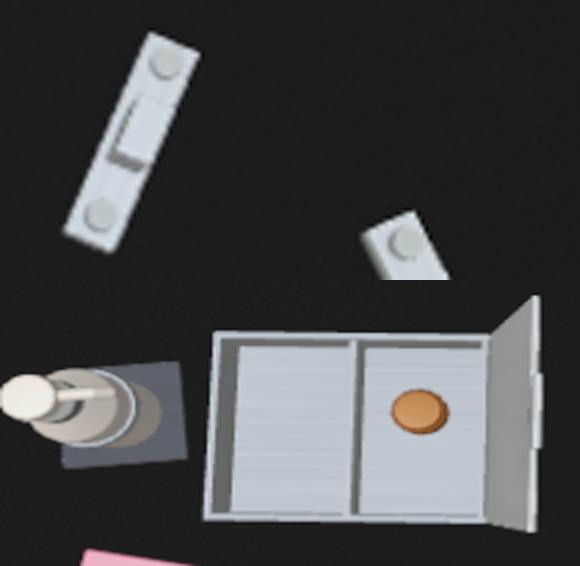

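The crop confirms it. The bare-aluminium clamp with the block is at top left, the plain bar is to its right, and the white pump has its spout pointing at the box. The gripper body's 190 mm would foul the spout if I pinched across y. So I'll pinch the block along the bar (30 mm), with the tips above the thumbscrews.

```bash
python3 -m pendant '[[0.037,-0.012,0,0],[0.037,-0.012,0,0],[0.037,-0.012,0,0],[0.037,-0.012,0,0],[0.037,-0.012,0,0],[0.037,-0.012,0,0],[0.037,-0.012,0,0],[0.037,-0.012,0,0]]' 1 25
python3 -m pendant '[[0.037,-0.012,0,0],[0.037,-0.012,0,0],[0.037,-0.012,0,0],[0.037,-0.012,0,0],[0.037,-0.012,0,0],[0,0,0,0]]'
python3 -m pendant '[[0,0,0.008,-0.125],[0,0,0.008,-0.125],[0,0,0.008,-0.125],[0,0,0.008,-0.125],[0,0,0.008,-0.125],[0,0,0.008,-0.125],[0,0,0,0],[0,0,0,0]]'
python3 - <<'E'
from h import *
s=r.read_state(); print(s['ee_pos'],s['joint_positions'],s['ft_force']); print(R.from_quat(s['eef_rot']).as_matrix().round(3))
c=cam('wrist'); cv2.imwrite('pics/w1.png',c['img'][:,:,::-1]); print(c['xyz'])
for o in r.outline_of('clamp','wrist'):
    u=np.argwhere(o['mask'])[::7,::-1].astype(np.float32)
    p=np.array([onz(c,*x,.012)[:2] for x in u],np.float32); q=cv2.minAreaRect(p); print(o['score'],o['bbox'],q)
E
```

```text
time: 2.07
ee_pos: [0.4719, -0.3807, 0.2338]
eef_rot: [0.982, 0.188, 0.0, 0.0]
ft_force: [0.9, -0.6, 0.6]
width: 0.0871
grip_force: 0.0
time: 2.57
ee_pos: [0.6255, -0.249, 0.2328]
eef_rot: [0.981, 0.193, 0.001, -0.002]
ft_force: [0.1, 1.2, 0.1]
width: 0.0865
grip_force: 0.0
time: 3.23
ee_pos: [0.6201, -0.258, 0.1853]
eef_rot: [0.846, 0.533, -0.0, -0.0]
ft_force: [0.6, -0.6, -0.0]
width: 0.0871
grip_force: 0.0
[ 0.62009251 -0.25801049  0.18528313] [ 0.62510781  0.49662713 -0.42337292  1.3682532   0.20319559  1.32022501
 -0.2494257 ] [ 0.55822446 -0.57259469 -0.04412579]
[[ 0.431  0.902 -0.001]
 [ 0.902 -0.431  0.   ]
 [ 0.    -0.001 -1.   ]]
[ 0.65068484 -0.19498052  0.33607864]
0.96 [510.5, 240.1, 74.5, 137.9] ((0.7575187683105469, -0.341816246509552), (0.11312845349311829, 0.04033542424440384), 85.57393646240234)
0.56 [316.6, 224.2, 142.2, 43.6] ((0.6202079653739929, -0.26372194290161133), (0.03247541934251785, 0.10862189531326294), 64.43759155273438)
```

View pics/w1.png

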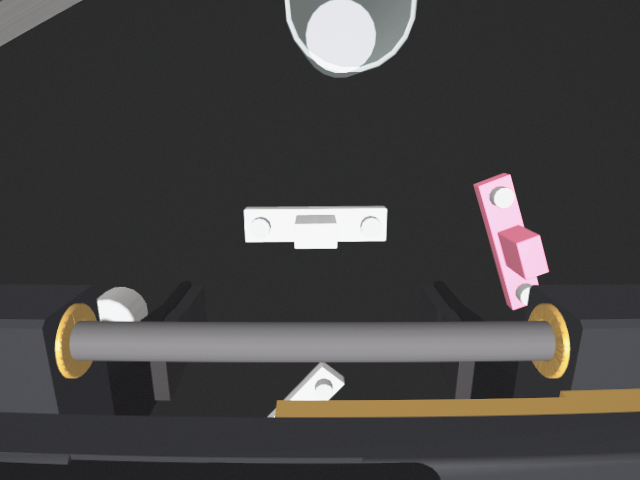

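The wrist view shows the clamp's bar corners at about (245,208), (386,207), (386,241) and (245,242), parallel to the jaws.

Run:
```python
from h import *
c=cam('wrist'); s=r.read_state(); M=R.from_quat(s['eef_rot']).as_matrix()
for u,z in [((315.5,224.3),.012),((316,239.5),.046-.001)]:
    p=onz(c,*u,z); print(p, M.T@(p-s['ee_pos']))
for t in [((260.5,228),.022),((370.5,227),.022)]: print(onz(c,*t[0],t[1]))
print([onz(c,*u,.046).round(4) for u in [(294.5,224),(338,224),(338,248),(294.5,248)]])
```

```text
[ 0.62214735 -0.26254365  0.012     ] [-0.00346557  0.00313844  0.17430981]
[ 0.62070173 -0.26567963  0.045     ] [-0.00691772  0.00321829  0.14130981]
[ 0.58456188 -0.24518811  0.022     ]
[ 0.65940545 -0.28016396  0.022     ]
[array([ 0.6122, -0.249 ,  0.046 ]), array([ 0.6393, -0.262 ,  0.046 ]), array([ 0.6321, -0.2777,  0.046 ]), array([ 0.6045, -0.2645,  0.046 ])]
```

```bash
python3 -m pendant '[[-0.004,0.003,0.02,0],[0,0,0.025,0],[0,0,0.025,0],[0,0,0.025,0],[0,0,0.02,0],[0,0,0.015,0],[0,0,0.01,0],[0,0,0.008,0]]'
python3 -m pendant '[[0,0,0,0],[0,0,0,0],[0,0,0,0],[0,0,0,0],[0,0,0,0],[0,0,0,0]]' 0 25
python3 -m pendant '[[0,0,0,0],[0,0,-0.01,0],[0,0,-0.02,0],[0,0,-0.02,0],[0,0,-0.02,0],[0,0,0,0],[0,0,0,0]]'
```

```text
time: 4.05
ee_pos: [0.6215, -0.2628, 0.0371]
eef_rot: [0.845, 0.535, 0.0, 0.0]
ft_force: [0.1, 0.1, 0.6]
width: 0.0866
grip_force: 0.0
time: 4.55
ee_pos: [0.6217, -0.263, 0.0382]
eef_rot: [0.845, 0.535, 0.0, 0.0]
ft_force: [0.2, -0.1, 0.0]
width: 0.055
grip_force: 0.0
time: 5.13
ee_pos: [0.6223, -0.2631, 0.1097]
eef_rot: [0.845, 0.535, 0.001, 0.001]
ft_force: [0.1, 0.5, -1.0]
width: 0.0081
grip_force: 0.0
```

The fingers are slow, so I lifted before they had closed. I'll reopen and check that the clamp didn't move.

```bash
python3 -m pendant '[[0,0,-0.03,0],[0,0,-0.03,0],[0,0,-0.015,0],[0,0,0,0],[0,0,0,0],[0,0,0,0],[0,0,0,0],[0,0,0,0]]' 1
python3 -m pendant '[[0,0,0,0],[0,0,0,0],[0,0,0,0],[0,0,0,0],[0,0,0,0],[0,0,0,0]]'
python3 - <<'E'
from h import *
s=r.read_state(); M=R.from_quat(s['eef_rot']).as_matrix()
c=cam('wrist'); cv2.imwrite('pics/w2.png',c['img'][150:320:,150:500,::-1])
o=[o for o in r.outline_of('clamp','wrist')]
for o in o:
    u=np.argwhere(o['mask'])[::5,::-1].astype(np.float32)
    p=np.array([onz(c,*x,.012)[:2] for x in u],np.float32); print(o['score'],o['bbox'],cv2.minAreaRect(p))
E
```

```text
time: 5.8
ee_pos: [0.6208, -0.2626, 0.1811]
eef_rot: [0.845, 0.535, -0.001, -0.001]
ft_force: [-0.1, 0.0, 0.4]
width: 0.0537
grip_force: 0.0
time: 6.3
ee_pos: [0.6214, -0.2628, 0.1826]
eef_rot: [0.845, 0.535, 0.0, 0.0]
ft_force: [-0.9, -0.6, 0.2]
width: 0.0855
grip_force: 0.0
0.78 [312.6, 220.7, 143.1, 42.7] ((0.6202035546302795, -0.2637580633163452), (0.03204912692308426, 0.10873616486787796), 64.6676025390625)
0.65 [507.1, 237.1, 69.7, 136.5] ((0.7573654055595398, -0.3421660363674164), (0.11239875853061676, 0.0388595350086689), 85.78889465332031)
```

View pics/w2.png

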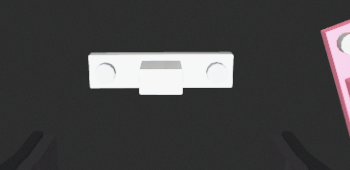

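The crop shows the clamp unmoved, upright and centred at about (313,221) in the full image. I'll go down again and wait for the fingers to close.

```bash
python3 -m pendant '[[0,0,0.02,0],[0,0,0.025,0],[0,0,0.025,0],[0,0,0.025,0],[0,0,0.02,0],[0,0,0.015,0],[0,0,0.01,0],[0,0,0.006,0]]'
python3 -m pendant '[[0,0,0,0],[0,0,0,0],[0,0,0,0],[0,0,0,0],[0,0,0,0],[0,0,0,0],[0,0,0,0],[0,0,0,0]]' 0 25
python3 -m pendant '[[0,0,0,0],[0,0,0,0],[0,0,0,0],[0,0,0,0],[0,0,0,0],[0,0,0,0]]'
```

```text
time: 7.07
ee_pos: [0.6211, -0.2627, 0.0355]
eef_rot: [0.845, 0.535, -0.0, -0.0]
ft_force: [-0.4, 0.7, -0.6]
width: 0.0872
grip_force: 0.0
time: 7.73
ee_pos: [0.6214, -0.2629, 0.0368]
eef_rot: [0.845, 0.535, 0.0, 0.0]
ft_force: [-0.5, 0.4, -0.5]
width: 0.0415
grip_force: 0.0
time: 8.23
ee_pos: [0.6213, -0.2628, 0.0366]
eef_rot: [0.845, 0.535, -0.0, -0.0]
ft_force: [-1.0, 0.3, 1.1]
width: 0.0301
grip_force: 25.0
```

```bash
python3 -m pendant '[[0,0,-0.01,0],[0,0,-0.03,0],[0,0,-0.04,0],[0,0,-0.04,0],[0,0,-0.04,0],[0,0,-0.04,0],[0,0,-0.04,0],[0,0,-0.03,0]]'
python3 -m pendant '[[0,0,-0.03,-0.104],[0,0,-0.01,-0.104],[0,0,0,-0.104],[0,0,0,-0.104],[0,0,0,0],[0,0,0,0]]'
```

```text
time: 8.9
ee_pos: [0.6214, -0.2626, 0.3113]
eef_rot: [0.845, 0.535, 0.001, 0.001]
ft_force: [0.7, 0.6, -1.4]
width: 0.0299
grip_force: 25.0
time: 9.4
ee_pos: [0.6212, -0.2627, 0.3467]
eef_rot: [0.717, 0.697, 0.0, -0.0]
ft_force: [0.5, -0.7, -2.5]
width: 0.0298
grip_force: 25.0
```

```bash
python3 -m pendant '[[0.03,-0.0093,0,0],[0.03,-0.0093,0,0],[0.03,-0.0093,0,0],[0.03,-0.0093,0,0],[0.03,-0.0093,0,0],[0.03,-0.0093,0,0],[0.03,-0.0093,0,0],[0.03,-0.0093,0,0]]'
python3 -m pendant '[[0.03,-0.0093,0,0],[0.03,-0.0093,0,0],[0.03,-0.0093,0,0],[0.03,-0.0093,0,0],[0,0,0,0],[0,0,0,0],[0,0,0,0]]'
python3 - <<'E'
from h import *
s=r.read_state(); M=R.from_quat(s['eef_rot']).as_matrix(); print(s['ee_pos'],M.round(3),s['joint_positions'])
c=cam('wrist'); cv2.imwrite('pics/w3.png',c['img'][:,:,::-1])
E
```

```text
time: 10.07
ee_pos: [0.5524, -0.0195, 0.3467]
eef_rot: [0.718, 0.696, -0.0, 0.0]
ft_force: [0.5, -0.1, -1.2]
width: 0.0297
grip_force: 25.0
time: 10.65
ee_pos: [0.5192, 0.0994, 0.3466]
eef_rot: [0.717, 0.697, -0.0, 0.0]
ft_force: [-0.2, -1.8, -2.0]
width: 0.0301
grip_force: 25.0
[0.51920999 0.09942772 0.34660885] [[ 0.029  1.     0.   ]
 [ 1.    -0.029 -0.001]
 [-0.001  0.    -1.   ]] [ 0.36581999  0.13796606 -0.71055826  1.49245253  0.09051999  1.5444267
 -0.37099457]
```

View pics/w3.png

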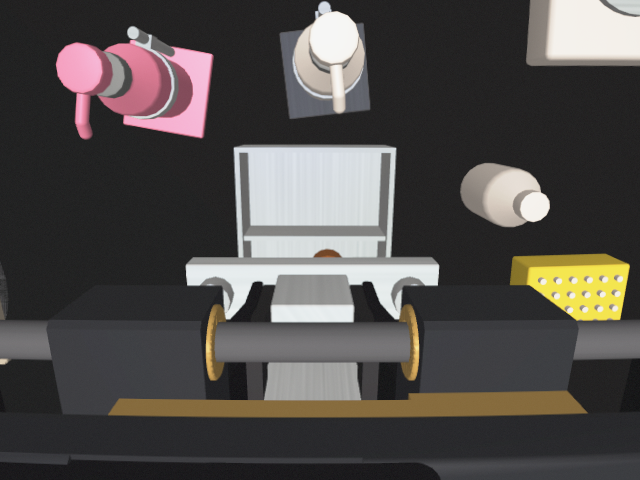

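The wrist view shows the box's +y rim corners at (235,147) and (395,147), the divider top at row 229–237, and the cap disc centred at about (334,38). The clamp is held level.

Run:
```python
from h import *
c=cam('wrist'); s=r.read_state(); M=R.from_quat(s['eef_rot']).as_matrix()
for n,u,z in [('rimL',(235,147),.065),('rimR',(395,147),.065),('div',(315,231.5),.065),('cap',(333,38),.192),('spout',(339,107),.18),('clampmid',(312.5,262),.3265)]:
    p=onz(c,*u,z); print(n,p.round(4),(M.T@(p-s['ee_pos'])).round(4))
c=cam('top'); print('captop top', onz(c,151,264,.192))
```

```text
rimL [0.4452 0.1511 0.065 ] [ 0.0504 -0.0758  0.2814]
rimR [0.6027 0.1465 0.065 ] [0.0504 0.0818 0.2814]
div [0.5216 0.0631 0.065 ] [-0.0353  0.0032  0.2814]
cap [0.537  0.2249 0.192 ] [0.1268 0.0138 0.1544]
spout [0.541  0.1813 0.18  ] [0.0834 0.0191 0.1664]
clampmid [0.5201 0.1141 0.3265] [0.0155 0.0001 0.0199]
captop top [0.53365164 0.22571075 0.192     ]
```

```bash
python3 -m pendant '[[0.002,0.003,0.02,0],[0,0,0.035,0],[0,0,0.035,0],[0,0,0.035,0],[0,0,0.035,0],[0,0,0.035,0],[0,0,0.03,0],[0,0,0.02,0]]'
python3 -m pendant '[[0,0,0.02,0],[0,0,0.015,0],[0,0,0.01,0],[0,0,0.005,0],[0,0,0,0],[0,0,0,0]]'
python3 - <<'E'
from h import *
c=cam('scene'); cv2.imwrite('pics/s2.png',cv2.resize(c['img'][150:290,280:460,::-1],None,fx=4,fy=4))
E
```

```text
time: 11.47
ee_pos: [0.521, 0.1004, 0.0983]
eef_rot: [0.717, 0.697, -0.001, -0.001]
ft_force: [0.1, 0.1, -2.0]
width: 0.0298
grip_force: 25.0
time: 11.97
ee_pos: [0.5227, 0.1018, 0.0521]
eef_rot: [0.716, 0.698, 0.0, 0.0]
ft_force: [0.3, 0.9, -0.9]
width: 0.0297
grip_force: 25.0
```

View pics/s2.png

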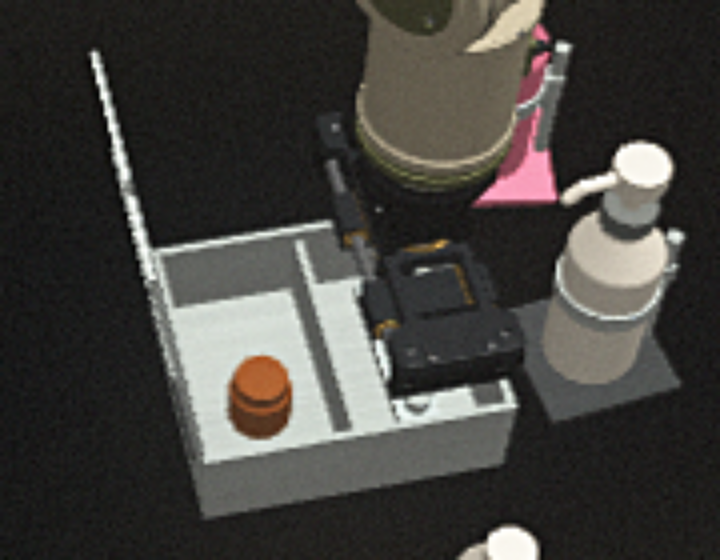

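The clamp is inside the bay and clear of the divider and spout, with the lid still open. Bottom contact is expected at TCP z of about 0.042.

```bash
python3 -m pendant '[[0,0,0.003,0],[0,0,0.003,0],[0,0,0.002,0],[0,0,0.001,0],[0,0,0,0],[0,0,0,0]]'
python3 -m pendant '[[0,0,0.001,0],[0,0,0,0],[0,0,0,0]]'
```

```text
time: 12.52
ee_pos: [0.5222, 0.1019, 0.0425]
eef_rot: [0.716, 0.698, -0.0, 0.0]
ft_force: [-0.5, -0.5, -2.2]
width: 0.0303
grip_force: 25.0
time: 12.77
ee_pos: [0.5222, 0.1019, 0.0416]
eef_rot: [0.716, 0.698, 0.0, 0.0]
ft_force: [-0.3, -1.1, -2.2]
width: 0.0301
grip_force: 25.0
```

```bash
python3 -m pendant '[[0,0,0.001,0],[0,0,0,0],[0,0,0,0]]'
python3 -m pendant '[[0,0,0.001,0],[0,0,0,0],[0,0,0,0]]'
```

```text
time: 13.02
ee_pos: [0.5223, 0.102, 0.0415]
eef_rot: [0.716, 0.698, -0.0, 0.0]
ft_force: [-4.2, -1.1, 10.0]
width: 0.0302
grip_force: 25.0
time: 13.27
ee_pos: [0.5223, 0.1019, 0.0414]
eef_rot: [0.716, 0.698, -0.0, 0.001]
ft_force: [-10.5, -2.5, 23.4]
width: 0.0301
grip_force: 25.0
```

```bash
python3 -m pendant '[[0,0,-0.002,0],[0,0,0,0],[0,0,0,0],[0,0,0,0],[0,0,0,0],[0,0,0,0],[0,0,0,0],[0,0,0,0]]' 0.65
python3 -m pendant '[[0,0,0,0],[0,0,0,0],[0,0,-0.01,0],[0,0,-0.02,0],[0,0,-0.035,0],[0,0,-0.035,0],[0,0,-0.035,0],[0,0,-0.035,0]]'
python3 -m pendant '[[0,0,-0.035,0],[0,0,-0.035,0],[0,0,-0.025,0],[0,0,0,0],[0,0,0,0],[0,0,0,0],[0,0,0,0],[0,0,0,0]]' 0
python3 - <<'E'
from h import *
s=r.read_state(); M=R.from_quat(s['eef_rot']).as_matrix(); print(s['ee_pos'])
c=cam('wrist'); cv2.imwrite('pics/w4.png',c['img'][:,:,::-1])
for t in ['cap','clamp']:
  for o in r.outline_of(t,'wrist'): print(t,o['score'],np.round(o['bbox']))
E
```

```text
time: 13.93
ee_pos: [0.5222, 0.1019, 0.0414]
eef_rot: [0.716, 0.698, -0.0, -0.0]
ft_force: [-0.7, 0.1, -0.2]
width: 0.056
grip_force: 0.0
time: 14.6
ee_pos: [0.5218, 0.1022, 0.2141]
eef_rot: [0.716, 0.698, 0.0, 0.0]
ft_force: [0.9, -0.3, -0.5]
width: 0.0566
grip_force: 0.0
time: 15.27
ee_pos: [0.5217, 0.1018, 0.3055]
eef_rot: [0.716, 0.698, -0.001, -0.001]
ft_force: [0.9, 0.2, -0.1]
width: 0.0113
grip_force: 0.0
[0.52170347 0.10178425 0.30548357]
cap 0.96 [ 47.  88.  66. 114.]
cap 0.72 [332.  58.  58. 116.]
clamp 0.73 [316. 196. 105.  28.]
clamp 0.44 [314. 275. 179. 252.]
```

View pics/w4.png

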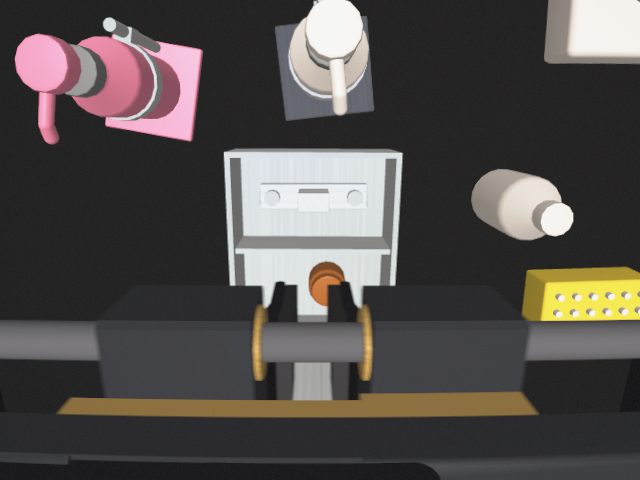

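The clamp lies flat in the bay at (314,196), and the pump cap is up at (334,28). Next I move over the cap and press.

```bash
python3 -m pendant '[[0.025,0.002,0,0],[0.033,0.003,0,0],[0.033,0.003,0,0],[0.033,0.0025,0,0],[0,0,0.02,0],[0,0,0.03,0],[0,0,0.03,0],[0,0,0.01,0]]'
python3 -m pendant '[[0,0,0.004,0],[0,0,0.002,0],[0,0,0,0],[0,0,0,0]]'
```

```text
time: 16.08
ee_pos: [0.5343, 0.2247, 0.2121]
eef_rot: [0.716, 0.698, -0.003, -0.001]
ft_force: [-0.5, -0.9, -0.7]
width: 0.0004
grip_force: 0.0
time: 16.42
ee_pos: [0.5366, 0.2259, 0.2121]
eef_rot: [0.716, 0.698, 0.001, 0.0]
ft_force: [0.4, -0.5, -0.3]
width: 0.0002
grip_force: 0.0
```

```bash
python3 -m pendant '[[0,0,0.006,0],[0,0,0.005,0],[0,0,0.003,0],[0,0,0,0],[0,0,0,0]]'
python3 -m pendant '[[0,0,0.003,0],[0,0,0.002,0],[0,0,0.002,0],[0,0,0,0],[0,0,0,0]]'
```

```text
time: 16.83
ee_pos: [0.5366, 0.2259, 0.1972]
eef_rot: [0.716, 0.698, 0.001, 0.0]
ft_force: [2.6, 0.6, 4.5]
width: 0.0006
grip_force: 2.7
time: 17.25
ee_pos: [0.5366, 0.226, 0.1914]
eef_rot: [0.716, 0.698, 0.001, 0.001]
ft_force: [-2.0, -1.3, 13.9]
width: 0.0004
grip_force: 7.1
```

```bash
python3 -m pendant '[[0,0,0.001,0],[0,0,0,0],[0,0,0,0],[0,0,0,0]]'
python3 -m pendant '[[0,0,-0.005,0],[0,0,-0.005,0],[0,0,-0.01,0],[0,0,-0.03,0],[0,0,-0.035,0],[0,0,-0.035,0],[0,0,0,0],[0,0,0,0]]'
python3 - <<'E'
from h import *
s=r.read_state(); print(s['ee_pos'],s['joint_positions'])
c=cam('top')
for t in ['lid','cap','jar','clamp']:
  for o in r.outline_of(t,'top'): print(t,o['score'],np.round(o['bbox']))
E
```

```text
time: 17.58
ee_pos: [0.5367, 0.226, 0.1913]
eef_rot: [0.716, 0.698, 0.001, 0.001]
ft_force: [-5.0, -3.5, 21.7]
width: 0.0001
grip_force: 10.9
time: 18.25
ee_pos: [0.5362, 0.226, 0.3104]
eef_rot: [0.716, 0.698, 0.001, 0.001]
ft_force: [-0.0, -0.4, -0.6]
width: 0.0005
grip_force: 0.0
[0.53617659 0.22600662 0.31038482] [ 0.15011003  0.29397899 -0.78302526  1.42510773  0.20710764  1.50421252
 -0.6504354 ]
lid 0.65 [325. 272.  20. 104.]
lid 0.26 [505. 271.  36.  52.]
cap 0.93 [163. 264.  40.  22.]
cap 0.64 [165. 372.  46.  21.]
jar 0.57 [293. 271.  24.  22.]
clamp 0.95 [247. 276.  11.  60.]
clamp 0.59 [464. 160.  56.  18.]
clamp 0.22 [432. 318.  21.  22.]
```

The cap bottomed: force rose to 22 N with no further travel, and it has sprung back. Next I go over the lid to its back side.

```bash
python3 -m pendant '[[0,0,-0.025,0],[0,0,-0.025,0],[-0.03,-0.001,0,0],[-0.035,-0.001,0,0],[-0.035,-0.001,0,0],[-0.035,-0.001,0,0],[-0.035,-0.001,0,0],[-0.035,-0.001,0,0]]'
python3 -m pendant '[[-0.035,-0.001,0,0],[-0.035,-0.001,0,0],[-0.035,-0.001,0,0],[-0.035,-0.001,0,0],[0,0,0,0],[0,0,0,0],[0,0,0,0]]'
```

```text
time: 19.17
ee_pos: [0.5239, 0.019, 0.3579]
eef_rot: [0.716, 0.698, -0.0, -0.0]
ft_force: [0.7, 0.0, 0.2]
width: 0.0003
grip_force: 0.0
time: 19.75
ee_pos: [0.5168, -0.1184, 0.3579]
eef_rot: [0.716, 0.698, -0.0, -0.001]
ft_force: [0.2, 0.8, 0.5]
width: 0.0005
grip_force: 0.0
```

```bash
python3 -m pendant '[[0,0,0.03,0],[0,0,0.03,0],[0,0,0.03,0],[0,0,0.02,0],[0,0,0.008,0],[0,0,0,0],[0,0,0,0]]'
```

```text
time: 20.33
ee_pos: [0.5174, -0.1181, 0.2414]
eef_rot: [0.716, 0.698, 0.0, 0.0]
ft_force: [0.5, -0.4, -0.1]
width: 0.0008
grip_force: 0.0
```

```bash
python3 -m pendant '[[0.016,0,0,0],[0.016,0,0,0],[0.016,0,0,0],[0.0165,0,0,0],[0.0143,0,0.0007,0],[0.0143,0,0.0016,0],[0.0143,0,0.0025,0],[0,0,0,0]]'
python3 -m pendant '[[0.0135,0,0.0045,0],[0.0135,0,0.005,0],[0.0133,0,0.006,0],[0.012,0,0.008,0],[0.0118,0,0.0085,0],[0.011,0,0.009,0],[0,0,0,0]]'
```

```text
time: 21.0
ee_pos: [0.5205, -0.0083, 0.2375]
eef_rot: [0.715, 0.699, 0.001, 0.001]
ft_force: [0.3, 0.7, -0.4]
width: 0.0005
grip_force: 0.0
time: 21.58
ee_pos: [0.5216, 0.065, 0.1947]
eef_rot: [0.715, 0.699, 0.0, -0.0]
ft_force: [-0.6, 0.3, 0.7]
width: 0.0007
grip_force: 0.0
```

Run:
```python
from h import *
c=cam('scene'); cv2.imwrite('pics/s3.png',cv2.resize(c['img'][150:290,280:460,::-1],None,fx=4,fy=4))
```

```text
(no output)
```

View pics/s3.png

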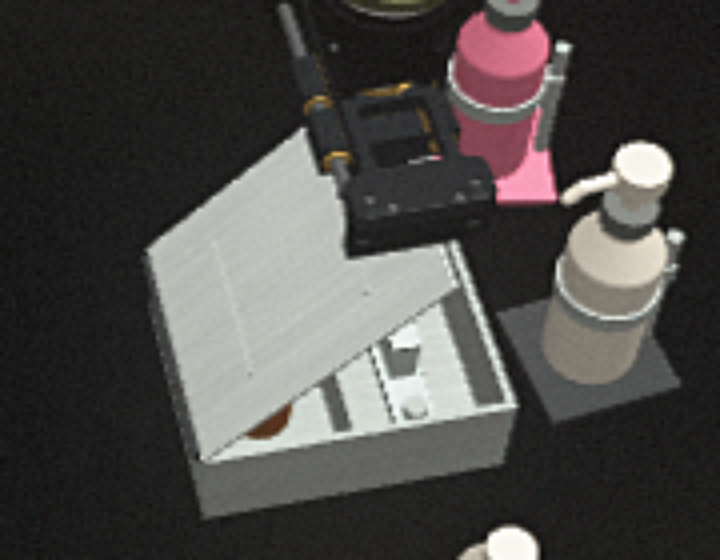

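The lid is half closed on the fingertip as planned, with the clamp still in the bay. I'll continue down the arc.

```bash
python3 -m pendant '[[0.005,0,0.013,0],[0.005,0,0.014,0],[0.004,0,0.014,0],[0.002,0,0.013,0],[0.002,0,0.013,0],[0.002,0,0.012,0],[0.001,0,0.012,0],[0,0,0.012,0]]'
python3 -m pendant '[[0,0,0.008,0],[0,0,0.003,0],[0,0,0.001,0],[0,0,0,0],[0,0,0,0]]'
```

```text
time: 22.3
ee_pos: [0.5224, 0.0845, 0.0907]
eef_rot: [0.716, 0.698, 0.0, 0.0]
ft_force: [0.5, 0.4, 1.5]
width: 0.0003
grip_force: 0.4
time: 22.72
ee_pos: [0.5217, 0.0842, 0.0803]
eef_rot: [0.716, 0.698, -0.001, -0.0]
ft_force: [-7.9, -1.3, 12.5]
width: 0.0004
grip_force: 6.6
```

```bash
python3 -m pendant '[[0,0,0.001,0],[0,0,0,0],[0,0,0,0]]'
python3 -m pendant '[[0,0,-0.01,0],[0,0,-0.03,0],[0,0,-0.04,0],[0,0,-0.04,0],[-0.02,0,-0.04,0],[-0.03,0,-0.04,0],[-0.03,0,0,0],[0,0,0,0]]'
python3 -m pendant '[[-0.03,0,0,0],[-0.03,0,0,0],[0,0,0,0],[0,0,0,0]]'
python3 - <<'E'
from h import *
c=cam('scene'); cv2.imwrite('pics/s4.png',cv2.resize(c['img'][120:340,150:470,::-1],None,fx=2.4,fy=2.4))
E
```

```text
time: 22.97
ee_pos: [0.5218, 0.0842, 0.0802]
eef_rot: [0.716, 0.698, -0.001, 0.0]
ft_force: [-11.6, -2.6, 23.9]
width: 0.0005
grip_force: 11.8
time: 23.63
ee_pos: [0.5214, 0.0043, 0.2713]
eef_rot: [0.719, 0.695, 0.0, 0.002]
ft_force: [-0.9, -0.9, -1.7]
width: 0.0003
grip_force: 0.0
time: 23.97
ee_pos: [0.5185, -0.0513, 0.2688]
eef_rot: [0.718, 0.696, -0.0, -0.0]
ft_force: [0.0, 1.0, 0.1]
width: 0.0005
grip_force: 0.0
```

View pics/s4.png

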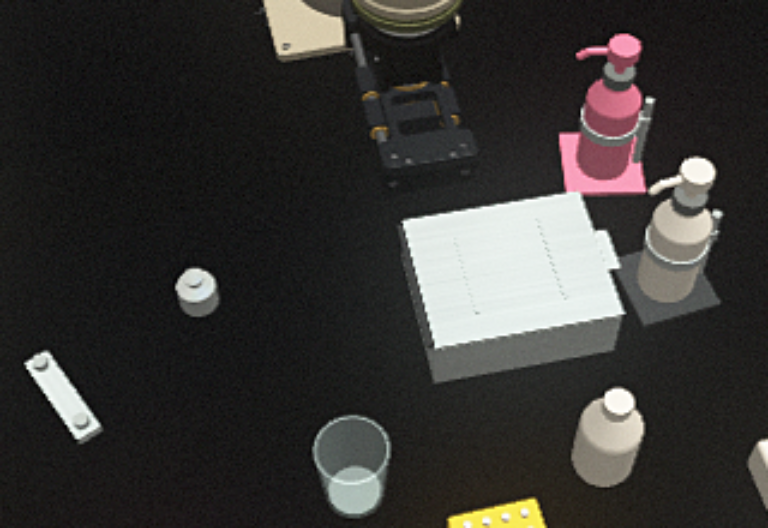

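The lid is flat on the rim, the cap is up, the bystanders are in place and the arm is clear. I'll hand it in.

```bash
python3 -c "
from bench import r
print(r.close_job())"
```

```text
the job is handed in; nothing more can be done
None
```

I handed the job in at about 24 s: the clamp went flat into the bay nearest the pump, the pump was pressed fully and sprang back with the lid open, and the lid is now shut; the last picture shows the bystanders in place and the arm clear, and no verdict was returned.

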